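# Take the bush out of its deep pot and cover the bearing

### The arm

A 6-joint arm with a two-finger parallel gripper is mounted at the origin on a cart in front of the work surface, level with it; the furniture and walls round the work are solid. World frame = base frame: x ahead of the robot, y to its left, z up, the work surface at z = 0. Lengths are in m, angles in rad, forces in N, time in s.
With the tool pointing down it reaches from about 0.35 to 0.85 m from the base axis. Payload 8.1 kg.
Tool frame: the origin (TCP) lies midway between the tips of the shut fingers; the grasp point (between the pads) lies 19 mm behind it (arm.tcp_to_grasp is the distance from the TCP to the grasp point, in m); z points along the fingers, x is the direction in which the jaws open and shut, and the axes are right-handed (so a half turn about z gives the same grasp; the last joint's range is limited). The gripper opens to 93 mm and grips with 3 to 60 N. Pads are 15 mm wide; open, the fingers measure 128 mm over their backs; the gripper's body (75 mm by 188 mm) begins 65 mm behind the grasp point.
Start: joints at [1.259, 0.13, 1.488, -0, 1.523, -0.085], TCP at [0.135, 0.585, 0.219] pointing down, gripper open.
Joint ranges: [-2.96, 2.96], [-0.89, 2.26], [0.02, 2.5], [-1.34, 4.48], [0, 2.73], [-2.66, 2.66]. Speed limits (rad/s): [2.39, 2.39, 2.79, 3.14, 3.14, 3.14].

### API

Orientations are given as [roll, pitch, yaw] about the fixed x, y, z axes, in that order (R = Rz(yaw) Ry(pitch) Rx(roll)).
In Python, from station import arm gives the robot as it stands. The module is installed in compiled form; this text tells all that it offers.
- The arm moves only by the tool jog_arm, never from a script. Its argument "steps" is a list that holds one entry, the list of rows, each a list of 7 numbers: the turn, a rotation vector about the tool's x, y, z in degrees, then the shift along the tool's x, y, z in cm, then the closure in counts, from 0 (fully open) to 255 (shut). A call has 1 to 10 rows; each row shifts and turns the commanded pose from where the row before left it, along the tool's axes as they then stand; what a row does not reach is not made up. A row lasts 1/10 s, in which the tool goes at most 50 mm and 8.59 degrees, less where a joint would pass 70% of its speed; a pose out of reach is approached as far as the arm can. A call is refused whole if a number of a shift passes 5 or a number of a turn 8.59, either way. A call with a gripper value outside its range is refused whole. The fingers move at their own pace and stop on an object; "force" is the grip in N (left out, the last holds). Time passes only in rows, so rows that do not move let the fingers close. It gives the time, the measured TCP pose, the force and the opening at its end, in the units of the state.
- arm.sense(): the state, without advancing time (a new reading comes with each control period).
- arm.camera(name): name is "side" or "top"; returns a dict with "img" (480x640x3 uint8, red, green, blue), "z_map" (480x640 float32, m along the optical axis (not along the pixel's ray), 0 where there is no reading), "fx", "fy", "cx", "cy" (pixels), "R" (3x3) and "t" (3): a world point X has camera coordinates R X + t. Camera axes: x right, y down, z forward; pixel columns grow to the right and rows downward; lengths in m; the calibration is good to about 2 mm. A picture is of the moment at which its call begins.
- arm.hand_in(): hands the job in, once; it reports no verdict.
The state is a dict: "t": time; "q": joint angles; "joint_vel": joint speeds; "joint_efforts": joint torques, N m; "eef_pos": TCP position; "orientation": TCP orientation; "force": force on the tool from outside, world axes, zero at the start; "torque": the same for the moment, N m; "opening": finger opening in m.
Only numpy, scipy, OpenCV 4.12 (cv2) and the standard library are available. Lean on these libraries where they do the work, as an engineer would, in place of code of your own. Each camera call takes 0.05 s, during which the arm holds its last target.

### The job

Fetch the brass flange bush from the bottom of the deep pot on the stand, swinging the lid out of the way, and stand it upright, flange down, wholly on the black steel plate that lies on the cabinet. Leave the ball bearing lying in the other pot, and finish with the swing lid centred over that pot so that it is covered. Do not push about the steel block and the black ring near by.

Things in the scene. Friction and masses are not known exactly. Their poses are not given: they have to be found in the camera images.
- stand: Fixed stand: base 96 x 190 mm with two equal round aluminium pots side by side, centres at its x = 0, y = +48 and -48 mm. Pots: clear bore 84 mm at least, inner floor 8 mm and rim 70 mm above the cabinet top, rim 95 mm across outside. The lid's post stands at x = +66 mm, y = 0. Origin on the cabinet top midway between the pots, z up; may stand turned by 0.3 rad either way.
- left_pot (a point): Centre of the mouth, at rim height (70 mm), of the pot on the stand's +y side
- right_pot (a point): Centre of the mouth, at rim height (70 mm), of the pot on the stand's -y side
- lid (a joint): Angle (rad) of the level steel swing lid, one for both pots, about the upright post. 0: points to the stand's -x, half over both pots; positive is counter-clockwise from above, towards the -y pot. Centred over the -y pot at +0.63, the +y pot at -0.63; range -1.2 to 1.2, starts within 0.42 of 0. Stays where left; about 1 N at the knob moves it.
- lid_knob (a point): Centre of the top (108 mm above the cabinet top) of the black round knob at the lid disc's centre, 82 mm from the post's axis. Knob 22 mm in diameter (19 at its waist), 30 mm tall. Lid disc 92 mm in diameter, faces 73 and 78 mm above the cabinet top; the post's top is at 85 mm.
- bush: Brass flange bush standing flange down on the floor of either pot, within about 9 mm of that pot's centre. Flange 38 mm in diameter, 8 mm thick; barrel 28 mm in diameter above it; 34 mm tall overall, bore 14 mm; about 0.11 kg. Origin at the centre of its underside, z along its axis, up.
- bearing: Ball bearing, 52 mm in diameter, 15 mm thick, lying flat on the floor of the other pot. Origin at the centre of its underside. It stays there.
- plate: Black steel die plate lying loose on the cabinet top in front of the stand: 60 mm (its x) x 75 mm (its y) x 11 mm thick. Origin at the centre of its underside, z up. The only such plate here.
- block: Bystander: bored steel block, 43 x 50 mm, 51 mm tall. Origin at the centre of its underside.
- ring: Bystander: plain dark ring lying flat, 63 mm in diameter, 22 mm tall. Origin at the centre of its underside.

How it is judged:
At the end, for the whole second after the job is handed in: Bush upright (0.1 rad), still, on the plate, its axis within 14 mm (plate x) and 22 mm (plate y) of the plate's centre; plate flat on the cabinet; bearing flat on its own pot's floor within 18 mm of that pot's centre; lid at rest, knob within 9 mm of that pot's centre from above (x of bush in the frame of plate between -0.014 and 0.014 m and y of bush in the frame of plate between -0.022 and 0.022 m and z of bush in the frame of plate between 0.008 and 0.014 m and angle between each of bush, plate's own z axis and vertical below 0.1 rad and linear speed of bush below 0.02 m/s and z of bearing in the frame of stand between 0.004 and 0.014 m and angle between bearing's own z axis and vertical below 0.15 rad and ((horizontal distance between bearing and left_pot below 0.018 m and horizontal distance between lid_knob and left_pot below 0.009 m) or (horizontal distance between bearing and right_pot below 0.018 m and horizontal distance between lid_knob and right_pot below 0.009 m)) and velocity of joint lid between -0.05 and 0.05 rad/s and height (world z) of plate between -0.004 and 0.004 m); the robot touches nothing.
It fails at once if the steel block or the black ring is pushed more than 25 mm from where it was (distance of any of block, ring from where it was at the start of the episode above 0.025 m).
It also fails if it takes over 51 s, if anything falls off the work surface, if the arm or the gripper's body presses on something with over 40 N, if the wrist force passes 120 N, or if a joint passes its speed limit or range.

## Working session

There is one attempt and no reset: what is moved stays moved. The work goes in short steps, Python scripts to look and compute and a tool call to move; the robot and the scene stay as the last step left them, time stands still between calls to the robot, and variables do not carry over. Pictures are saved under pics/ and viewed, and the job is handed in when it is done.

Besides the shell and the picture viewer there is one more tool, called after "Emit:" as name(argument=value, ...), one argument or row to a line, values as JSON. jog_arm: Moves the arm, as the interface text tells. Its arguments: {"type":"object","properties":{"steps":{"type":"array"},"force":{"type":"number"}},"required":["steps"]}

```bash
mkdir -p pics; ls
python3 - <<'E'
from station import arm
import cv2
print(arm.sense())
for n in("top","side"):
    c=arm.camera(n)
    cv2.imwrite(f"pics/{n}0.png",c["img"][:,:,::-1])
    print(n,c["fx"],c["fy"],c["cx"],c["cy"],c["R"],c["t"])
E
```

```text
pics
{'t': 0.0, 'q': array([ 1.25860964e+00,  1.31155995e-01,  1.48928305e+00,  9.92259870e-06,
        1.52299670e+00, -8.54237457e-02]), 'joint_vel': array([-0.00019367, -0.00048936,  0.00046418,  0.0004948 , -0.00165166,
       -0.00047198]), 'joint_efforts': array([-5.71476576e-04, -5.59867609e+01, -4.91733634e+01,  7.64935557e-02,
        3.62168450e-02, -1.57422060e-04]), 'eef_pos': array([0.13470677, 0.58409565, 0.21758847]), 'orientation': array([-3.14142553e+00,  1.83553089e-03,  1.34403305e+00]), 'force': array([-0.68431231, -0.59309486,  0.1996431 ]), 'torque': array([ 1.90871322e-02,  9.44304878e-05, -3.96539696e-03]), 'opening': 0.09314196332537533}
top 620.0970937463072 620.0970937463072 322.78678866721276 222.66088523142977 [[ 0.0093694  -0.99982059  0.01646208]
 [-0.99807399 -0.01036009 -0.06116346]
 [ 0.06132304 -0.0158573  -0.997992  ]] [-0.02018239  0.59037608  1.00400348]
side 596.2697037229493 596.2697037229493 315.83107142638715 229.23770055833384 [[-0.48193833  0.87618106  0.0064964 ]
 [ 0.75646006  0.41980505 -0.50152955]
 [-0.44215791 -0.23679205 -0.86511612]] [ 0.27221019 -0.39940665  1.19494029]
```

View pics/top0.png

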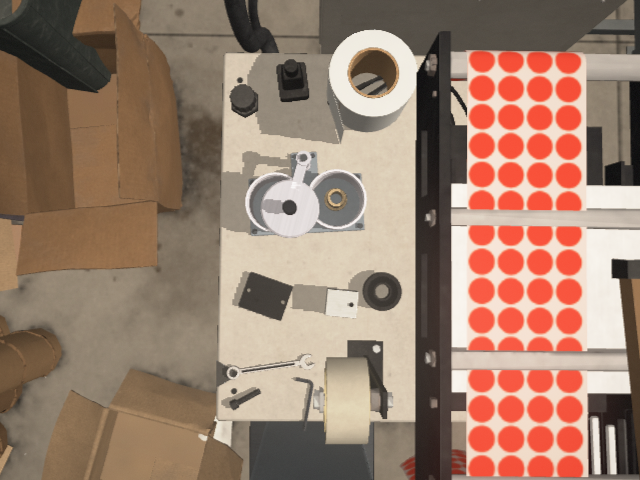

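View pics/side0.png

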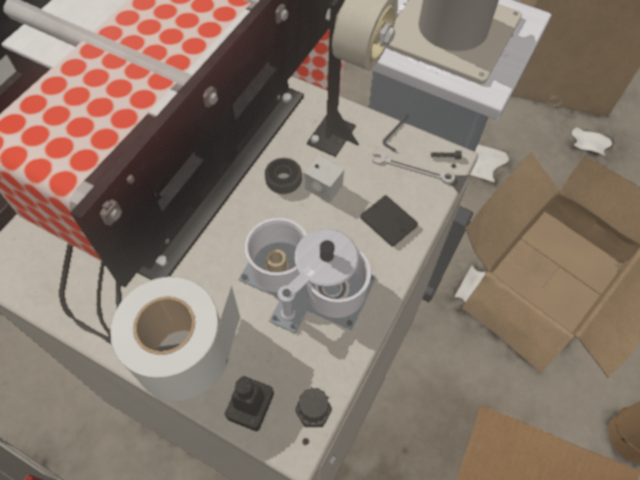

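The top view shows the bush in the -y (right) pot at about (336,199). The lid knob is at (289,208), mostly over the left pot, and the post is at (303,158). The plate is at (265,296), the block at (342,303) and the ring at (382,291). The side view agrees, with the bush at (276,260) and the knob at (327,250).

```bash
cat > h.py <<'E'
from station import arm
import numpy as np, cv2
def ray(c,u,v,z):
    d=c["R"].T@np.array([(u-c["cx"])/c["fx"],(v-c["cy"])/c["fy"],1.]); o=-c["R"].T@c["t"]
    return o+d*(z-o[2])/d[2]
def pts(c):
    v,u=np.mgrid[:480,:640]; z=c["z_map"]
    P=np.stack([(u-c["cx"])/c["fx"]*z,(v-c["cy"])/c["fy"]*z,z],-1)
    return (P-c["t"])@c["R"]
def proj(c,X):
    p=c["R"]@np.array(X)+c["t"]; return c["fx"]*p[0]/p[2]+c["cx"],c["fy"]*p[1]/p[2]+c["cy"]
E
python3 - <<'E'
from h import *
for n,s in(("top",(140,330,230,410)),("side",(140,340,230,430))):
    c=arm.camera(n); P=pts(c); np.savez(f"{n}.npz",**c)
    a,b,l,r=s
    im=c["img"][a:b,l:r,::-1]; cv2.imwrite(f"pics/{n}z.png",cv2.resize(im,None,fx=3.9,fy=2.95 if 0 else 3.0,interpolation=2)) if 0 else cv2.imwrite(f"pics/{n}z.png",cv2.resize(im,None,fx=3,fy=3,interpolation=2))
    roi=np.zeros((480,640),bool); roi[a:b,l:r]=1
    ok=roi&(c["z_map"]>0)
    Z=P[...,2]
    for nm,lo,hi in(("knob",.1,.115),("lid/post",.074,.09),("rim",.066,.0725)):
        m=ok&(Z>lo)&(Z<hi); q=P[m]; print(n,nm,m.sum(),np.median(q,0),q.min(0),q.max(0))
    hsv=cv2.cvtColor(c["img"],cv2.COLOR_RGB2HSV)
    m=(roi&(hsv[...,0]>10)&(hsv[...,0]<28)&(hsv[...,1]>110)&(hsv[...,2]>60))
    vs,us=np.nonzero(m); print("brass",m.sum(),us.min(),us.max(),vs.min(),vs.max(),np.median(P[m],0), np.percentile(Z[m],[5,50,95]))
    m=roi&(hsv[...,2]<75)&(hsv[...,1]<120)
    cs,_=cv2.findContours(m.astype(np.uint8),0,1)
    for k in cs:
        if cv2.contourArea(k)>60:
            rr=cv2.minAreaRect(k);print("dark",rr,cv2.contourArea(k),np.median(P[int(rr[0][1]),int(rr[0][0])],0) if 0 else P[int(rr[0][1]),int(rr[0][0])])
E
```

```text
top knob 161 [0.60941155 0.03827242 0.10784523] [0.59905821 0.0290899  0.10261169] [0.6191016  0.04892521 0.11221146]
top lid/post 2870 [0.61405214 0.03258865 0.07818942] [ 0.56409205 -0.07606887  0.07400832] [0.70019023 0.09515313 0.08820345]
top rim 687 [ 0.64097871 -0.00691653  0.06967265] [ 0.56727821 -0.07984759  0.06603084] [0.67919715 0.10867499 0.0724931 ]Traceback (most recent call last):
  File "<stdin>", line 13, in <module>
    return umr_minimum(a, axis, None, out, keepdims, initial, where)
ValueError: zero-size array to reduction operation minimum which has no identity
```

Run:
```python
from h import *
out=[]
for n,s in(("top",(140,340,230,420)),("side",(140,340,230,430))):
    c=arm.camera(n); np.savez(f"{n}.npz",**c)
    a,b,l,r=s
    cv2.imwrite(f"pics/{n}z.png",cv2.resize(c["img"][a:b,l:r,::-1],None,fx=3,fy=3,interpolation=2))
    hsv=cv2.cvtColor(c["img"],cv2.COLOR_RGB2HSV)
    P=pts(c)
    for (u,v) in ([(336,199),(336,191),(265,296),(342,303),(382,303),(303,158)] if n=="top" else [(276,255),(276,268),(327,250),(388,220)]): print(n,u,v,hsv[v,u],P[v,u])
```

```text
top 336 199 [ 60   2 116] [ 0.63098577 -0.0362075   0.00794558]
top 336 191 [ 18  86 124] [ 0.64114518 -0.03503606  0.03680823]
top 265 296 [14 40 71] [0.46887528 0.07978753 0.00734298]
top 342 303 [ 19  19 231] [ 0.46108644 -0.04566298  0.04673012]
top 382 303 [ 9 42 61] [ 0.45998673 -0.11212615  0.02239095]
top 303 158 [ 12  13 101] [0.68646321 0.01831107 0.08532065]
side 276 255 [ 17  64 123] [ 0.61995656 -0.03893698  0.02808698]
side 276 268 [ 17  65 121] [ 0.63992269 -0.02691158  0.03070036]
side 327 250 [10 10 73] [0.61297228 0.04323463 0.10737701]
side 388 220 [17 24 73] [0.46990992 0.0803493  0.00930486]
```

View pics/topz.png

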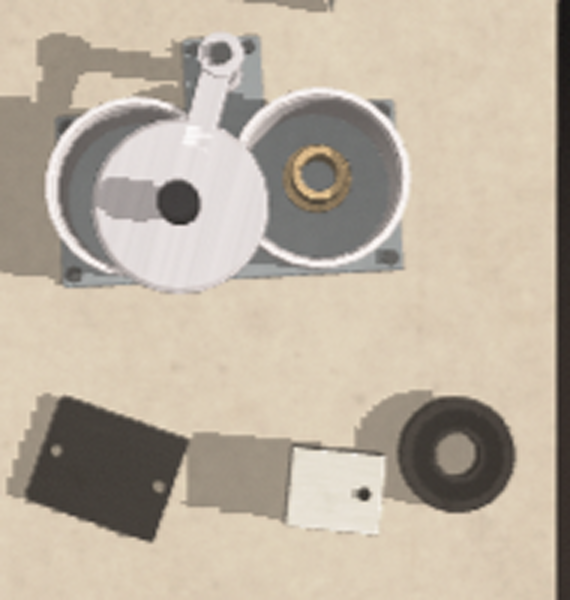

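View pics/sidez.png

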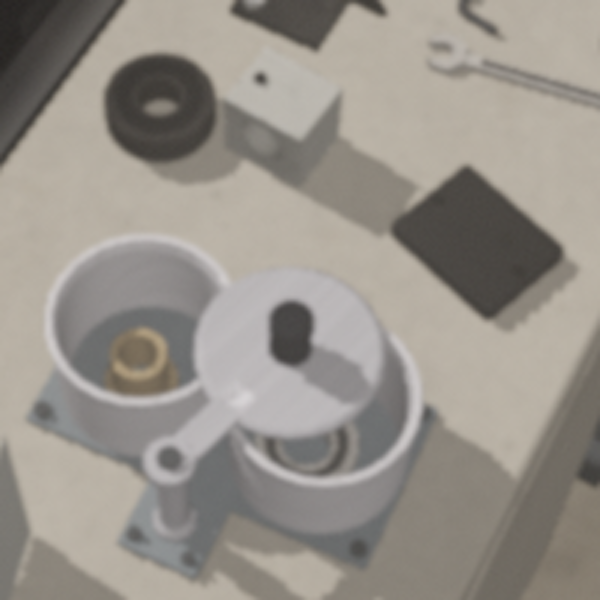

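The zooms show the right pot rim centred near (338,199) and the bush barrel near (336,198). The plate is a clean dark quad. Next I fit these numerically.

```bash
cat > m.py <<'E'
from h import *
from scipy.optimize import least_squares
c=dict(np.load("top.npz")); P=pts(c); Z=P[...,2]; s=dict(np.load("side.npz")); Ps=pts(s)
def circ(q,r=None):
    A=np.c_[2*q,np.ones(len(q))]; x=np.linalg.lstsq(A,(q**2).sum(1),rcond=None)[0]; return x[:2],np.sqrt(x[2]+x[:2]@x[:2])
hsv=cv2.cvtColor(c["img"],cv2.COLOR_RGB2HSV)
k=ray(c,289.2,207.5,.108)
# knob by dark mask
def cent(mask,u0,u1,v0,v1):
    m=np.zeros_like(mask);m[v0:v1,u0:u1]=mask[v0:v1,u0:u1];n,l,st,ce=cv2.connectedComponentsWithStats(m.astype(np.uint8))
    i=1+np.argmax(st[1:,4]);return ce[i],st[i],(l==i)
dark=(hsv[...,2]<95)
ce,st,_=cent(dark,280,300,197,218); print("knob px",ce,st,ray(c,*ce,.104))
q=P[(Z>.104)&(Z<.112)&(np.hypot(P[...,0]-.61,P[...,1]-.038)<.02)]; print("knob depth",q.mean(0))
for nm,p0,rr in(("R",ray(c,338.3,199,.07),0),("L",ray(c,270,200,.07),0)):
    d=np.hypot(P[...,0]-p0[0],P[...,1]-p0[1]); m=(Z>.067)&(Z<.0725)&(d<.056)&(d>.035)
    q=P[m][:,:2]
    for f in range(3):
        f=least_squares(lambda x:np.hypot(*(q-x).T)-.0455,p0[:2],loss="soft_l1",f_scale=.001).x
    print(nm,p0,m.sum(),f,circ(q))
q=P[(Z>.0835)&(Z<.09)&(P[...,0]>.66)&(P[...,0]<.71)&(abs(P[...,1]-.02)<.03)]; print("post",len(q),q.mean(0),(q.min(0)+q.max(0))/2)
br=(hsv[...,0]>8)&(hsv[...,0]<28)&(hsv[...,1]>65)
ce,st,m=cent(br,320,352,184,214); 
e=cv2.minEnclosingCircle(np.argwhere(m)[:,::-1].astype(np.float32)); print("brass",ce,st,e,"flange@16",ray(c,*e[0],.016),"top@42",ray(c,*e[0],.042))
q=P[m&(Z>.036)]; print("bush top depth",len(q),(q.min(0)+q.max(0))/2,circ(q[:,:2]))
ce,st,m=cent((hsv[...,2]<95),236,296,268,325)
r=cv2.minAreaRect(np.argwhere(m)[:,::-1].astype(np.float32)); print("plate",r)
b=np.array([ray(c,*x,.011)for x in cv2.boxPoints(r)]); print(b,b.mean(0)); 
for i in range(4): d=b[(i+1)%4]-b[i]; print("edge",np.hypot(*d[:2]),np.degrees(np.arctan2(d[1],d[0])))
hs=cv2.cvtColor(s["img"],cv2.COLOR_RGB2HSV)
ce,st,m=cent((hs[...,2]<105),355,422,192,250)
r=cv2.minAreaRect(np.argwhere(m)[:,::-1].astype(np.float32)); print("side plate",r,ray(s,*ce,.011))
ce,st,m=cent((hs[...,2]<95),315,340,238,265); print("side knob",ce,st,ray(s,*ce,.093))
q=Ps[(Ps[...,2]>.104)&(np.hypot(Ps[...,0]-.61,Ps[...,1]-.038)<.02)]; print("side knob depth",len(q),(q.min(0)+q.max(0))/2)
bs=(hs[...,0]>8)&(hs[...,0]<28)&(hs[...,1]>55); ce,st,m=cent(bs,262,292,240,275);print("side brass",ce,st)
q=Ps[m&(Ps[...,2]>.038)]; print(len(q),(q.min(0)+q.max(0))/2)
E
python3 m.py
```

```text
knob px [289.11184211 207.23684211] [283 201  13  14 152] [0.60809544 0.03811312 0.104     ]
knob depth [0.60919818 0.03869343 0.10808535]
R [ 0.6248154  -0.03752592  0.07      ] 360 [ 0.6254427  -0.03326057] (array([ 0.62552731, -0.03348318]), np.float64(0.04503090393516332))
L [0.62206409 0.06948486 0.07      ] 266 [0.61919462 0.06157353] (array([0.61944003, 0.06211645]), np.float64(0.04506232717287392))
post 43 [0.68742554 0.01778138 0.0852515 ] [0.68669809 0.01595444 0.08627517]
brass [335.04166667 199.15625   ] [325 188  22  23 288] ((335.1321716308594, 198.89080810546875), 11.143136978149414) flange@16 [ 0.63034553 -0.03447026  0.016     ] top@42 [ 0.62773935 -0.03354644  0.042     ]
bush top depth 138 [ 0.58612381 -0.02307482  0.53726158] (array([ 0.60350158, -0.02588854]), np.float64(0.03213902657717467))
plate ((265.0000305175781, 296.0), (45.06907272338867, 36.32432556152344), 19.653825759887695)
[[0.45314118 0.12411754 0.011     ]
 [0.50935853 0.10500833 0.011     ]
 [0.48508061 0.03475684 0.011     ]
 [0.4289728  0.05411662 0.011     ]] [0.46913828 0.07949983 0.011     ]
edge 0.05937636470716422 -18.773743355498187
edge 0.07432825857384918 -109.06442174108624
edge 0.059353925244762115 160.9632040476732
edge 0.07405564737752286 70.95235349303543
side plate ((388.5226135253906, 219.97511291503906), (48.768775939941406, 34.50810623168945), 42.273685455322266) [0.47121419 0.08210765 0.011     ]
side knob [326.70720721 250.67117117] [321 241  13  20 222] [0.6071896  0.04002847 0.093     ]
side knob depth 155 [0.60765264 0.03919836 0.10681367]
side brass [276.4039548  260.81638418] [266 250  23  21 354]
80 [ 0.62907067 -0.03378527  0.03985543]
```

Emit:
jog_arm(
  steps=[
    [[0, 0, 0, -2.8, 3.9, 0, 156], [0, 0, 0, -2.8, 3.9, 0, 156], [0, 0, 0, -2.8, 3.9, 0, 156], [0, 0, 0, -2.8, 3.9, 0, 156], [0, 0, 0, -2.8, 3.9, 0, 156], [0, 0, 0, -2.8, 3.9, 0, 156], [0, 0, 0, -2.8, 3.9, 0, 156], [0, 0, 0, -2.8, 3.9, 0, 156], [0, 0, 0, -2.8, 3.9, 0, 156], [0, 0, 0, -2.8, 3.9, 0, 156]],
  ],
  force=20,
)

```text
t: 1.25
eef_pos: [0.4529, 0.2224, 0.2188]
orientation: [3.141, -0.0, 1.344]
force: [0.8, -0.0, -0.2]
opening: 0.0364
```

Emit:
jog_arm(
  steps=[
    [[0, 0, 0, -2.8, 3.9, 0, 156], [0, 0, 0, -2.8, 3.9, 0, 156], [0, 0, 0, -2.8, 3.9, 0, 156], [0, 0, 0, -2.8, 3.9, 0, 156], [0, 0, 0, -2.8, 3.9, 0, 156]],
  ],
)

```text
t: 1.75
eef_pos: [0.6115, 0.0421, 0.2186]
orientation: [3.141, -0.0, 1.344]
force: [0.1, 1.3, 0.1]
opening: 0.0362
```

Emit:
jog_arm(
  steps=[
    [[0, 0, 8.15, 0, 0, 0, 156], [0, 0, 8.15, 0, 0, 0, 156], [0, 0, 8.15, 0, 0, 0, 156], [0, 0, 8.15, 0, 0, 0, 156], [0, 0, 8.15, 0, 0, 0, 156], [0, 0, 8.15, 0, 0, 0, 156], [0, 0, 8.15, 0, 0, 0, 156], [0, 0, 8.15, 0, 0, 0, 156], [0, 0, 8.15, 0, 0, 0, 156], [0, 0, 0, 0, 0, 0, 156]],
  ],
)

```text
t: 2.75
eef_pos: [0.6104, 0.0439, 0.2185]
orientation: [-3.142, 0.0, 0.061]
force: [-0.1, 0.0, -0.2]
opening: 0.0364
```

Emit:
jog_arm(
  steps=[
    [[0, 0, 0, -0.17, 0.5, 2, 156], [0, 0, 0, 0, 0, 4, 156], [0, 0, 0, 0, 0, 4, 156], [0, 0, 0, 0, 0, 2.5, 156], [0, 0, 0, 0, 0, 1, 156], [0, 0, 0, 0, 0, 0, 156]],
  ],
)

```text
t: 3.35
eef_pos: [0.6079, 0.0388, 0.082]
orientation: [-3.141, 0.003, 0.066]
force: [0.7, 0.2, 0.7]
opening: 0.036
```

Run:
```python
from h import *
for n,s in(("top",(140,340,230,420)),("side",(140,340,230,430))):
    c=arm.camera(n)
    a,b,l,r=s
    cv2.imwrite(f"pics/{n}k.png",cv2.resize(c["img"][a:b,l:r,::-1],None,fx=3,fy=3,interpolation=2))
```

```text
(no output)
```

View pics/sidek.png

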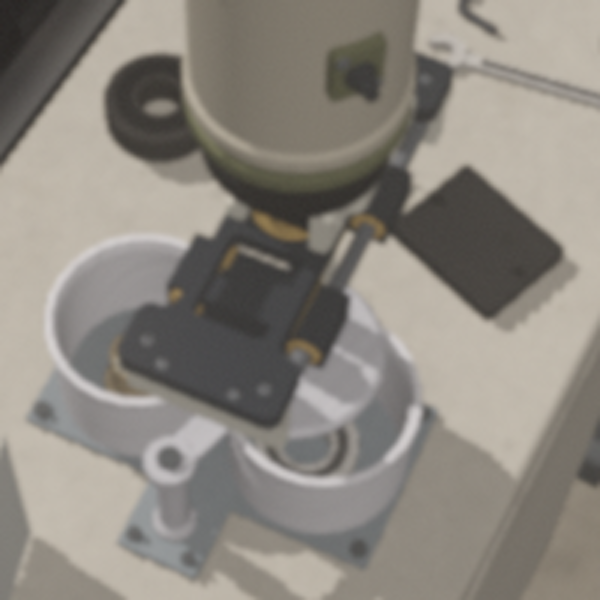

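The gripper has straddled the knob at about (290,330 in the crop), with the body's long side along x and no contact force. Now I close on it.

Emit:
jog_arm(
  steps=[
    [[0, 0, 0, 0, 0, 0, 255], [0, 0, 0, 0, 0, 0, 255], [0, 0, 0, 0, 0, 0, 255], [0, 0, 0, 0, 0, 0, 255]],
  ],
  force=10,
)

```text
t: 3.85
eef_pos: [0.607, 0.0396, 0.0851]
orientation: [-3.14, 0.004, 0.065]
force: [-15.9, 3.0, 13.2]
opening: 0.0213
```

Emit:
jog_arm(
  steps=[
    [[0, 0, 0, -0.1, 0, -0.2, 255], [0, 0, 0, 0, 0, 0, 255]],
  ],
)

```text
t: 4.05
eef_pos: [0.6068, 0.0391, 0.0855]
orientation: [-3.141, 0.002, 0.064]
force: [-6.9, 1.6, -2.0]
opening: 0.0215
```

Emit:
jog_arm(
  steps=[
    [[0, 0, 0, 0.22, -0.61, 0, 255], [0, 0, 0, 0.28, -0.6, 0, 255], [0, 0, 0, 0.32, -0.58, 0, 255], [0, 0, 0, 0.37, -0.55, 0, 255], [0, 0, 0, 0, 0, 0, 255], [0, 0, 0, 0, 0, 0, 255]],
  ],
)

```text
t: 4.65
eef_pos: [0.6165, 0.0646, 0.0854]
orientation: [-3.139, 0.004, 0.065]
force: [-11.5, 5.8, 0.7]
opening: 0.0212
```

Emit:
jog_arm(
  steps=[
    [[0, 0, 0, -0.1, 0.1, 0, 156], [0, 0, 0, 0, 0, 0, 156], [0, 0, 0, 0, 0, 0, 156], [0, 0, 0, 0, 0, -3, 156], [0, 0, 0, 0, 0, -4, 156], [0, 0, 0, 0, 0, -4, 156], [0, 0, 0, 0, 0, 0, 156]],
  ],
)

```text
t: 5.35
eef_pos: [0.622, 0.0616, 0.2043]
orientation: [3.141, -0.013, 0.064]
force: [1.0, -0.1, 0.2]
opening: 0.0362
```

Emit:
jog_arm(
  steps=[
    [[0, 0, 0, -5, 0, 0, 156], [0, 0, 0, -5, 0, 0, 156], [0, 0, 0, -5, 0, 0, 156], [0, 0, 0, 0, 0, 0, 156], [0, 0, 0, 0, 0, 0, 156]],
  ],
)

```text
t: 5.85
eef_pos: [0.4676, 0.052, 0.1963]
orientation: [3.141, -0.003, 0.063]
force: [-0.5, -0.3, 0.1]
opening: 0.0364
```

Run:
```python
from h import *
for n,s in(("top",(140,340,230,420)),("side",(140,340,230,430))):
    c=arm.camera(n); np.savez(f"{n}1.npz",**c)
    a,b,l,r=s
    cv2.imwrite(f"pics/{n}m.png",cv2.resize(c["img"][a:b,l:r,::-1],None,fx=3,fy=3,interpolation=2))
```

```text
(no output)
```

View pics/sidem.png

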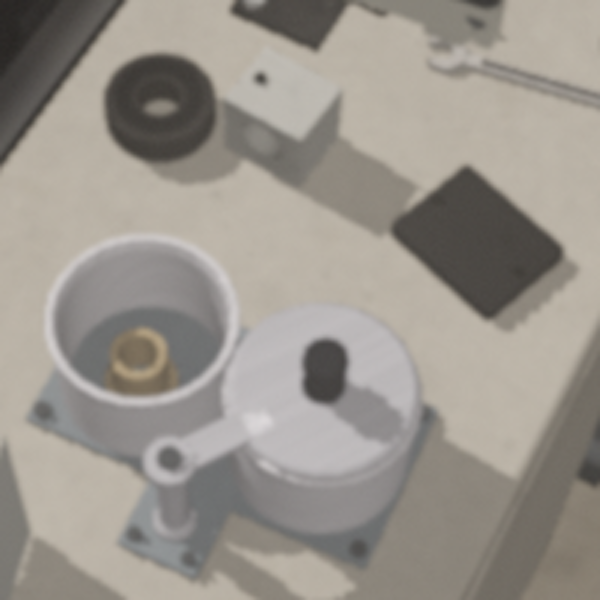

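View pics/topm.png

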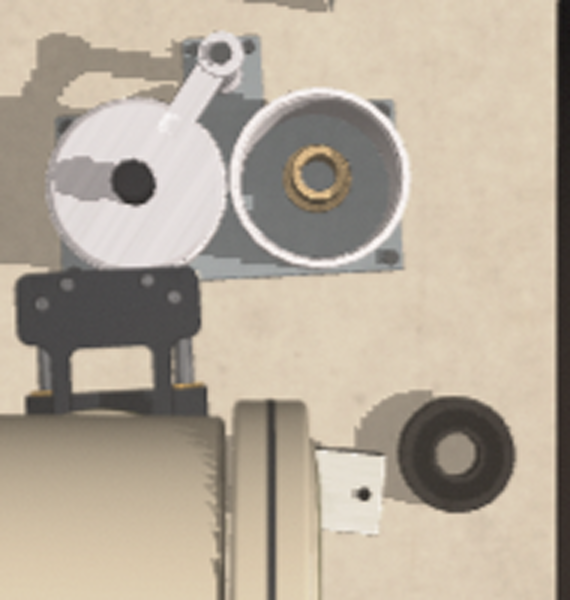

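The lid now sits concentric over the left pot: the knob is at (133,182) in the top crop, and the bush is unobstructed at (318,176). Next I check the knob numerically.

Run:
```python
from h import *
for n,(u0,u1,v0,v1),b in(("top1",(266,284,190,212),75),("side1",(325,350,250,280),95)):
    c=dict(np.load(n+".npz")); P=pts(c)
    q=P[(P[...,2]>.104)&(P[...,2]<.112)&(np.hypot(P[...,0]-.618,P[...,1]-.062)<.02)]; print(n,len(q),q.mean(0),(q.min(0)+q.max(0))/2)
c=dict(np.load("top1.npz"))
print(ray(c,274.3,200.7,.106))
# bush barrel top/bore: bore centre zoom
hsv=cv2.cvtColor(c["img"],cv2.COLOR_RGB2HSV)
m=np.zeros((480,640),np.uint8); br=((hsv[...,0]>8)&(hsv[...,0]<28)&(hsv[...,1]>65)); m[184:214,320:352]=br[184:214,320:352]
cs,h=cv2.findContours(m,cv2.RETR_CCOMP,cv2.CHAIN_APPROX_NONE)
for k,hh in zip(cs,h[0]): 
    if len(k)>10: print(cv2.minEnclosingCircle(k),hh[3], ray(c,*cv2.minEnclosingCircle(k)[0],.042),ray(c,*cv2.minEnclosingCircle(k)[0],.016))
```

```text
top1 156 [0.61896337 0.06189272 0.10790964] [0.61939094 0.06160255 0.10804894]
side1 166 [0.61793748 0.06284289 0.10636083] [0.6175685  0.06265878 0.10679066]
[0.61757344 0.06047956 0.106     ]
((335.3428649902344, 198.83570861816406), 11.193284034729004) -1 [ 0.62783243 -0.03388601  0.042     ] [ 0.63044103 -0.03481869  0.016     ]
((335.5, 198.0), 6.800835609436035) 0 [ 0.62919024 -0.0341288   0.042     ] [ 0.63183428 -0.03506782  0.016     ]
```

Emit:
jog_arm(
  steps=[
    [[0, 0, 0, 3.84, 2.41, 0, 156], [0, 0, 0, 3.84, 2.41, 0, 156], [0, 0, 0, 3.84, 2.41, 0, 156], [0, 0, 0, 3.84, 2.41, 0, 156], [0, 0, 0, 0, 0, 0, 156], [0, 0, 0, 0, 0, 0, 156]],
  ],
)

```text
t: 6.55
eef_pos: [0.6286, -0.035, 0.1936]
orientation: [-3.141, 0.002, 0.063]
force: [0.0, -0.1, 0.7]
opening: 0.0358
```

Emit:
jog_arm(
  steps=[
    [[0, 0, 0, -0.1, 0, 3, 156], [0, 0, 0, 0, 0, 4, 156], [0, 0, 0, 0, 0, 4, 156], [0, 0, 0, 0, 0, 1.5, 156], [0, 0, 0, 0, 0, 0, 156], [0, 0, 0, 0, 0, 0, 156]],
  ],
)

```text
t: 7.15
eef_pos: [0.6274, -0.0341, 0.0728]
orientation: [3.141, -0.002, 0.064]
force: [0.2, 0.9, -0.1]
opening: 0.0363
```

Run:
```python
from h import *
for n,s in(("top",(140,340,230,420)),("side",(140,340,230,430))):
    c=arm.camera(n)
    a,b,l,r=s
    cv2.imwrite(f"pics/{n}n.png",cv2.resize(c["img"][a:b,l:r,::-1],None,fx=3,fy=3,interpolation=2))
```

```text
(no output)
```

View pics/siden.png

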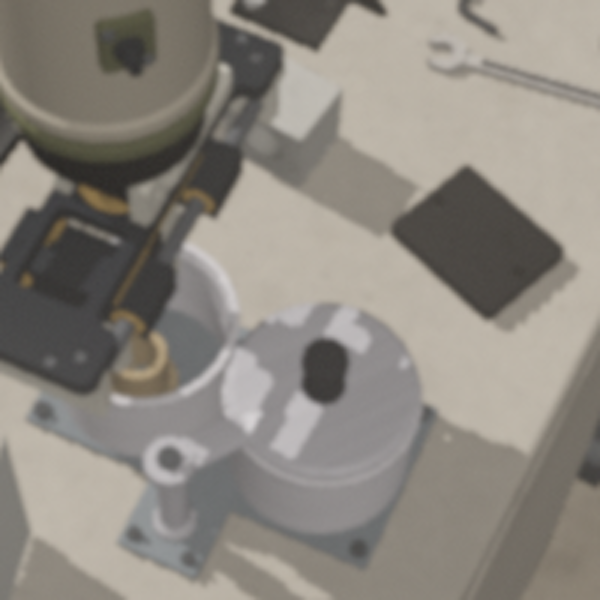

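The gripper hangs over the bush with its body clear of the post and knob. I descend in two stages.

Emit:
jog_arm(
  steps=[
    [[0, 0, 0, 0, 0, 1.5, 156], [0, 0, 0, 0, 0, 1, 156], [0, 0, 0, 0, 0, 0.6, 156], [0, 0, 0, 0, 0, 0, 156]],
  ],
)

```text
t: 7.65
eef_pos: [0.6249, -0.0342, 0.0376]
orientation: [-3.141, 0.003, 0.064]
force: [-0.4, 0.8, -0.3]
opening: 0.0361
```

Emit:
jog_arm(
  steps=[
    [[0, 0, 0, 0, 0, 0.8, 156], [0, 0, 0, 0, 0, 0.8, 156], [0, 0, 0, 0, 0, 0.4, 156], [0, 0, 0, 0, 0, 0, 156]],
  ],
)

```text
t: 8.05
eef_pos: [0.6255, -0.0342, 0.0184]
orientation: [-3.141, 0.002, 0.064]
force: [-0.4, -0.4, 0.2]
opening: 0.0359
```

Emit:
jog_arm(
  steps=[
    [[0, 0, 0, 0, 0, -0.15, 200], [0, 0, 0, 0, 0, 0, 255], [0, 0, 0, 0, 0, 0, 255], [0, 0, 0, 0, 0, 0, 255], [0, 0, 0, 0, 0, 0, 255], [0, 0, 0, 0, 0, 0, 255]],
  ],
  force=30,
)

```text
t: 8.65
eef_pos: [0.6265, -0.0343, 0.0214]
orientation: [3.142, -0.0, 0.064]
force: [0.7, 1.2, 0.7]
opening: 0.0283
```

Emit:
jog_arm(
  steps=[
    [[0, 0, 0, 0, 0, -1, 255], [0, 0, 0, 0, 0, -2, 255], [0, 0, 0, 0, 0, -3, 255], [0, 0, 0, 0, 0, -3, 255], [0, 0, 0, 0, 0, -3, 255], [0, 0, 0, 0, 0, -3, 255], [0, 0, 0, 0, 0, 0, 255], [0, 0, 0, 0, 0, 0, 255]],
  ],
)

```text
t: 9.45
eef_pos: [0.6268, -0.0344, 0.1722]
orientation: [3.141, -0.002, 0.064]
force: [-0.3, -0.3, -2.4]
opening: 0.0283
```

Run:
```python
from h import *
import math
c=arm.camera("side"); cv2.imwrite("pics/sidel.png",c["img"][60:400,150:500,::-1])
s=arm.sense(); p=s["eef_pos"]; y=s["orientation"][2]; d=np.array([.469,.080])-p[:2]
print(p,s["orientation"],s["opening"],s["force"]); print("tool cm",100*(d@[math.cos(y),math.sin(y)]),100*(d@[math.sin(y),-math.cos(y)]))
```

```text
[ 0.62583831 -0.03425676  0.17047407] [-3.14151560e+00  8.11514017e-04  6.38318211e-02] 0.028284698294214584 [-0.08691616  0.00920966 -1.9479983 ]
tool cm -14.923063694830969 -12.402854686814598
```

View pics/sidel.png

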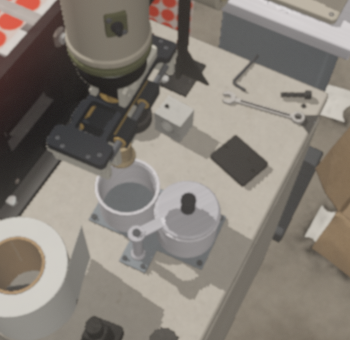

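The bush is held at (122,155) in this view, with the pot empty below it. I carry it to the plate.

Emit:
jog_arm(
  steps=[
    [[0, 0, 0, -2.0, -1.7, 0, 255], [0, 0, 0, -3.0, -2.5, 0, 255], [0, 0, 0, -3.0, -2.5, 0, 255], [0, 0, 0, -3.0, -2.5, 0, 255], [0, 0, 0, -2.5, -2.0, 0, 255], [0, 0, 0, -1.4, -1.2, 0, 255], [0, 0, 0, 0, 0, 0, 255], [0, 0, 0, 0, 0, 0, 255]],
  ],
)

```text
t: 10.3
eef_pos: [0.4691, 0.0799, 0.1699]
orientation: [3.141, 0.002, 0.065]
force: [-0.5, -1.1, -1.2]
opening: 0.0281
```

Emit:
jog_arm(
  steps=[
    [[0, 0, 0, 0, 0, 2, 255], [0, 0, 0, 0, 0, 3, 255], [0, 0, 0, 0, 0, 3, 255], [0, 0, 0, 0, 0, 2, 255], [0, 0, 0, 0, 0, 1, 255], [0, 0, 0, 0, 0, 0, 255], [0, 0, 0, 0, 0, 0, 255]],
  ],
)

```text
t: 11.0
eef_pos: [0.4704, 0.0796, 0.0617]
orientation: [3.142, -0.0, 0.063]
force: [1.4, 0.1, -0.8]
opening: 0.0281
```

Run:
```python
from h import *
c=arm.camera("side"); cv2.imwrite("pics/sidep.png",cv2.resize(c["img"][100:300,280:480,::-1],None,fx=3,fy=3))
s=arm.sense();print(s["eef_pos"],s["orientation"],s["opening"],s["force"])
```

```text
[0.47083978 0.07978043 0.06230186] [ 3.14154082e+00 -1.68913950e-03  6.34803761e-02] 0.028009559515499757 [-0.43624872  0.24954572 -0.95660245]
```

View pics/sidep.png

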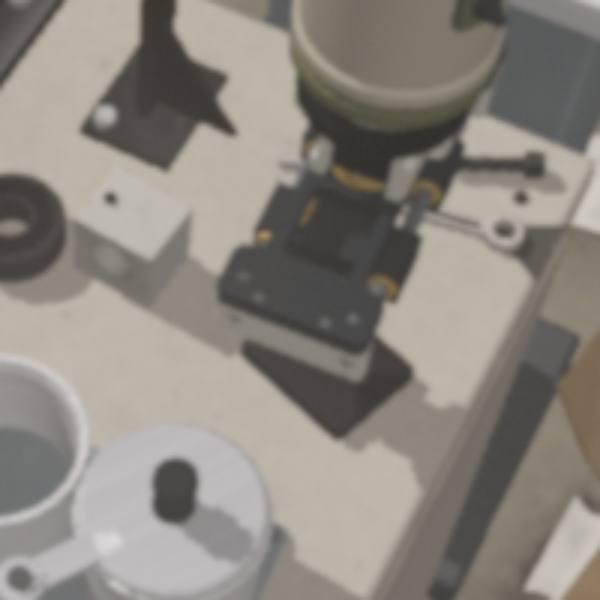

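The gripper is centred above the plate. The block and ring are untouched.

Emit:
jog_arm(
  steps=[
    [[0, 0, 0, 0, 0, 1.5, 255], [0, 0, 0, 0, 0, 1, 255], [0, 0, 0, 0, 0, 0.6, 255], [0, 0, 0, 0, 0, 0.2, 255], [0, 0, 0, 0, 0, 0, 255], [0, 0, 0, 0, 0, 0, 255]],
  ],
)

```text
t: 11.65
eef_pos: [0.47, 0.08, 0.0286]
orientation: [3.142, -0.001, 0.064]
force: [-0.0, -0.8, -1.2]
opening: 0.0277
```

Emit:
jog_arm(
  steps=[
    [[0, 0, 0, 0, 0, 0.15, 255], [0, 0, 0, 0, 0, 0, 255]],
  ],
)

```text
t: 11.85
eef_pos: [0.4699, 0.08, 0.0268]
orientation: [-3.142, -0.0, 0.064]
force: [1.2, -0.4, -1.2]
opening: 0.0277
```

Emit:
jog_arm(
  steps=[
    [[0, 0, 0, 0, 0, 0.15, 255], [0, 0, 0, 0, 0, 0, 255]],
  ],
)

```text
t: 12.05
eef_pos: [0.4701, 0.08, 0.0261]
orientation: [-3.142, -0.001, 0.064]
force: [-3.4, -1.0, 8.0]
opening: 0.0279
```

Emit:
jog_arm(
  steps=[
    [[0, 0, 0, 0, 0, 0, 200], [0, 0, 0, 0, 0, 0, 170], [0, 0, 0, 0, 0, 0, 140], [0, 0, 0, 0, 0, 0, 140], [0, 0, 0, 0, 0, -1, 140], [0, 0, 0, 0, 0, -3, 140], [0, 0, 0, 0, 0, -4, 140], [0, 0, 0, 0, 0, -4, 140], [0, 0, 0, 0, 0, -4, 140], [0, 0, 0, 0, 0, 0, 140]],
  ],
)

```text
t: 13.05
eef_pos: [0.4735, 0.0802, 0.1928]
orientation: [-3.142, -0.011, 0.064]
force: [1.1, -0.1, 0.2]
opening: 0.0418
```

Emit:
jog_arm(
  steps=[
    [[0, 0, 0, 0, -4, 0, 140], [0, 0, 0, 0, -4, 0, 140], [0, 0, 0, 0, -4, 0, 140], [0, 0, 0, 0, -4, 0, 140], [0, 0, 0, 0, -4, 0, 140], [0, 0, 0, 0, -4, 0, 140], [0, 0, 0, 0, 0, 0, 140], [0, 0, 0, 0, 0, 0, 140]],
  ],
)

```text
t: 13.85
eef_pos: [0.4538, 0.3199, 0.1848]
orientation: [3.141, 0.001, 0.066]
force: [0.7, 0.0, -0.9]
opening: 0.0423
```

Run:
```python
from h import *
ims=[]
for n,s in(("top",(140,340,230,430)),("side",(140,340,230,430))):
    c=arm.camera(n); np.savez(n+"2.npz",**c); a,b,l,r=s
    ims.append(cv2.resize(c["img"][a:b,l:r,::-1],None,fx=2,fy=2,interpolation=2)); P=pts(c)
    q=P[(P[...,2]>.04)&(P[...,2]<.05)&(np.hypot(P[...,0]-.47,P[...,1]-.08)<.025)]; print(n,"bush top",len(q),q.mean(0))
    q=P[(P[...,2]>.104)&(P[...,2]<.112)&(np.hypot(P[...,0]-.618,P[...,1]-.062)<.02)]; print(n,"knob",len(q),q.mean(0))
    hsv=cv2.cvtColor(c["img"],cv2.COLOR_RGB2HSV)
    m=(P[...,2]<.016)&(P[...,2]>.004)&(hsv[...,2]<100)&(np.hypot(P[...,0]-.47,P[...,1]-.08)<.06)
    k=np.argwhere(m)[:,::-1].astype(np.float32); bx=cv2.boxPoints(cv2.minAreaRect(k)); print("plate",np.mean([ray(c,*x,.011) for x in bx],0),cv2.minAreaRect(k))
cv2.imwrite("pics/fin.png",np.hstack(ims))
```

```text
top bush top 142 [0.47361108 0.07984177 0.04505859]
top knob 158 [0.61884606 0.06182049 0.10788675]
plate [0.46919048 0.07948191 0.011     ] ((265.0113525390625, 295.96832275390625), (45.06907272338867, 36.391597747802734), 19.653825759887695)
side bush top 162 [0.47216445 0.08032207 0.04296238]
side knob 162 [0.61774272 0.06250109 0.10629392]
plate [0.46941426 0.08033776 0.011     ] ((388.37548828125, 219.63584899902344), (47.97644805908203, 34.21623611450195), 42.51044845581055)
```

View pics/fin.png

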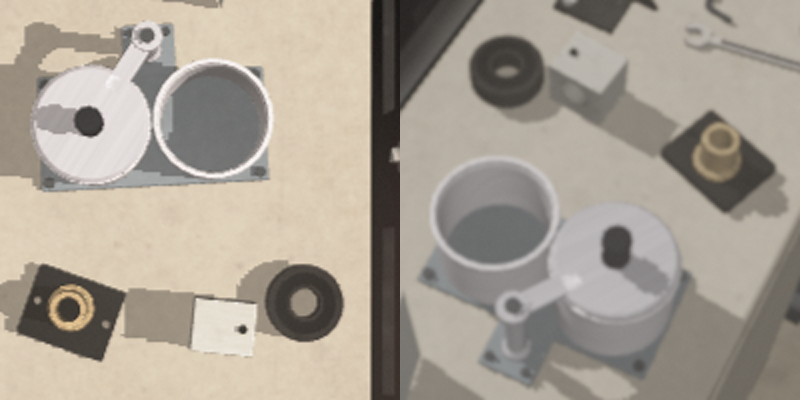

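The bush stands upright, flange down, on the plate at (70,308), within about 4 mm of its centre. The lid is concentric over the bearing's pot with the knob at (89,121), and the block and ring have not moved. The arm is clear of everything, so I hand in.

```bash
python3 -c "
from station import arm
print(arm.sense()['t']); print(arm.hand_in())"
```

```text
13.95
the job is handed in; nothing more can be done
None
```

The job is done and handed in at about 14 s of the 51 s allowed. I gripped the lid knob and swung the lid over the left pot, which holds the bearing. Then I lifted the bush out of the right pot and stood it on the plate, flange down.

- **Bush:** the last pictures show it upright, about 3–4 mm from the plate's centre in plate x and about 1 mm in plate y. The limits are 14 mm and 22 mm. The plate did not move and lies flat.
- **Lid:** the knob is within 2 mm of the left pot's centre in both views; the limit is 9 mm.
- **Block and ring:** neither was touched, and the arm ended well clear of everything.
- **Not checked again:** I saw the bearing on its pot's floor before the lid covered it, and nothing touched it afterwards.
- **Disagreements:** the two cameras differed by 1–2 mm, within their calibration. My first closure on the knob was about 2 mm off and pushed with about 16 N. I moved the arm to relieve that before swinging the lid.

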